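# Aim the bench lamp at the wafer carrier and hold its yellow filter at the click

## Task

The coated wafer in the round pale grey carrier is to be inspected under yellow light: take the bench lamp by the handle at its back and swivel and tilt it until its beam points at the middle of the carrier's lid. Then pinch the pull knob of the lamp's filter slide, draw the slide out until you feel its ball click into the notch of the yellow filter, and finish while still holding the knob there, with the lamp still aimed. Leave the carrier and the other things on the bench where they are.

Things in the scene. Friction and masses are not known exactly. Their poses are not given: they have to be found in the camera images.
- lamp_stand: Foot of the bench lamp, fixed: grey cast disc of 112 mm diameter with a post 30 mm thick and 70 mm high; origin on the bench under the post's axis. On it turns a fork, 79 mm across its arms (22 mm wide along the beam, up to 14 mm above the tilt axis); a round black clamp knob stands out to 56 mm on the +y side, away from the pull knob.
- lamp_swivel (a joint): Swivel of lamp and fork about the vertical post axis, rad. At 0 the beam points along the stand's +x axis; grows anticlockwise seen from above; range -1.1 to 1.1. Stays where it is left: friction 0.8 N m.
- lamp_tilt (a joint): Tilt of the lamp head about the fork's level axis, rad. 0 is a level beam; grows as the lens goes down and the rear handle up; range -0.35 to 0.95. Stays where it is left: friction 0.4 N m.
- beam_pivot (a point): Point inside the lamp head where beam line, tilt axis and swivel axis meet, 150 mm above the bench. Axes turn with the head: +x along the beam, y along the tilt axis, z up when level. The head is a cylinder of 53 mm diameter, x -62 to 22 mm; then a black filter box (x 22 to 48, 52 wide, 56 high, brass screw on top to z = 37); then the lens barrel, 45 mm diameter, to x = 87.
- lens_face (a point): Middle of the lens at the front of the lamp head, on the beam line, 87 mm from beam_pivot; axes as beam_pivot.
- handle_grip (a point): Middle of the lamp's rear handle: black rubber rod of 13 mm diameter along the beam line behind the head, x -126 to -82 mm from beam_pivot, then a 17 mm end cap to -132. This point is 104 mm behind beam_pivot; axes as beam_pivot. Pinched from above across the rod it can be carried round and up or down; the rod turns between the fingers as the head tilts.
- filter_slide (a joint): Travel of the filter slide, m: 0 pushed fully in, grows as the knob is drawn out along -y of beam_pivot, stop at 0.048; starts at 0.001 to 0.024. The slide is a black plate with a green and a yellow window; a spring ball clicks into the green notch at 0.008, the yellow one at 0.036. Sliding takes 2 N; within 4 mm of a notch the ball draws the slide to its middle; leaving a notch takes 7 N.
- pull_knob: Bright aluminium knob with dark rims on the slide's pull rod, on the -y side of the lamp head: cylinder of 16 mm diameter with its axis along y of beam_pivot, 26 mm between two rims of 21 mm diameter. Origin at its middle, at x = 35 mm, y = -71 mm - travel, z = 0 from beam_pivot; axes as beam_pivot. It can be pinched from above, the fingers closing along the beam.
- wafer_carrier: Round flat pale grey wafer carrier with a screw lid, loose on the bench, 64 mm diameter, 14 mm high; origin at the centre of its underside.
- carrier_mid (a point): Middle of the top of the wafer carrier's lid, 14 mm above the bench: where the beam must point.
- wafer_case: Flat case of wafer pieces with clear lid, 97 x 119 x 28 mm, bystander; origin at the centre of its underside.
- mouse_dark: Black computer mouse, 111 x 60 x 35 mm, bystander; origin at the centre of its underside.
- pad_small: Small writing pad with red head band, 148 x 105 x 10 mm, bystander; origin at the centre of its underside.
- tweezers: Black tweezers lying on the bench, 13 x 140 x 9 mm, bystander; origin at the centre of its underside.
Things that resemble listed ones, but are neither listed nor needed, are in the scene too. Of the things that look like the wafer_carrier, take the one that is farthest to the robot's left at the start.

How it is judged:
On the way, in this order (a step that is already met when the one before it is completed fails the run):
1. the lamp's beam line points at the middle of the wafer carrier (y of carrier_mid in the frame of beam_pivot between -0.015 and 0.015 m and z of carrier_mid in the frame of beam_pivot between -0.015 and 0.015 m and x of carrier_mid in the frame of beam_pivot above 0.1 m), for 0.3 s.
2. the slide sits in the yellow filter's notch with the fingers on its knob (value of joint filter_slide between 0.034 and 0.038 m and contact force between pull_knob and the fingers above 2 N), for 0.2 s.
At the end, for the whole second after the job is handed in: The fingers hold the pull knob (contact over 2 N), the filter slide is within 2 mm of the yellow notch (travel 0.036 m), the lamp's beam line passes within 15 mm sideways and 15 mm up or down of the middle of the carrier's lid, and the carrier is within 10 mm of where it stood (all of step 1 and all of step 2 and distance of wafer_carrier from where it was at the start of the episode below 0.01 m); the arm keeps its last pose, push and grip.
It fails at once if the wafer carrier is knocked away (moved over 10 mm) (distance of wafer_carrier from where it was at the start of the episode above 0.01 m).
It fails at once if a bystander is pushed away (moved over 20 mm) (distance of any of wafer_case, mouse_dark, pad_small, tweezers from where it was at the start of the episode above 0.02 m).
It also fails if it takes over 51 s, if anything falls off the work surface, if the arm or the gripper's body presses on something with over 40 N, if the wrist force passes 120 N, or if a joint passes its speed limit or range.

## Robot

A 6-joint arm with a two-finger parallel gripper is mounted at the origin on a cart in front of the work surface, level with it; the furniture and walls round the work are solid. World frame = base frame: x ahead of the robot, y to its left, z up, the work surface at z = 0. Lengths are in m, angles in rad, forces in N, time in s.
With the tool pointing down it reaches from about 0.375 to 0.925 m from the base axis. Payload 5.7 kg.
Tool frame: the origin (TCP) lies on the centre line of the jaws, within the pads' length; the fingertips stand 25 mm ahead of it and the grasp point (between the pads) lies 6 mm ahead of it; z points along the fingers, y is the line along which they close (so a half turn about z gives the same grasp; the last joint's range is limited). The gripper opens to 88 mm and grips with 3 to 60 N. Pads are 20 mm wide; open, the fingers measure 115 mm over their backs; the gripper's body (75 mm by 178 mm) begins 61 mm behind the grasp point.
Start: joints at [1.013, 0.359, 1.51, -0, 1.272, -0.115], TCP at [0.257, 0.542, 0.248] pointing down, gripper open.
Joint ranges: [-2.97, 2.97], [-1.01, 2.36], [0.21, 2.38], [-0.96, 4.11], [0.2, 2.71], [-2.98, 2.98]. Speed limits (rad/s): [2.39, 2.39, 3.14, 3.14, 3.14, 3.14].

## Interface

Orientations are given as a unit quaternion [x, y, z, w].
In Python, from cell import r gives the robot as it stands.
- The arm moves only by the shell command python3 -m inch FILE [FORCE], which reads ROWS from the file FILE. ROWS is a JSON list that holds a single list of rows (three levels of brackets), with 1 to 8 rows, each of 5 numbers: the finger opening in m, then dx, dy, dz in m, then a turn about the tool's z in rad; each row shifts and turns the commanded pose from where the row before left it, along the tool's axes as they then stand; what a row does not reach is not made up. A row lasts 1/12 s, in which the tool goes at most 0.0417 m and 0.125 rad, less where a joint would pass 70% of its speed; a pose out of reach is approached as far as the arm can. The fingers move at their own pace and stop on an object; FORCE is the grip in N (left out, the last holds). Time passes only in rows, so rows that do not move let the fingers close. It prints the time, the measured TCP pose, the force, the opening and the grip force at its end. Input that does not fit is refused with a message, and nothing moves.
- r.get_obs(): the state, without advancing time (a new reading comes with each control period).
- r.camera(name): name is "scene" or "top" or "wrist"; returns a dict with "image" (420x560x3 uint8, blue, green, red), "fx", "fy", "cx", "cy" (pixels), "dist_coeffs" ([k1, k2, p1, p2, k3] as OpenCV has them; the pictures are not rectified), "position" and "orientation" of the camera in the world. Camera axes: x right, y down, z forward; pixel columns grow to the right and rows downward; lengths in m; the calibration is good to about 2 mm. A picture is of the moment at which its call begins. There is no depth.
- r.finish_job(): hands the job in; it is judged then, once.
The state is a dict: "time": time; "joint_pos": joint angles; "dq": joint speeds; "joint_torque": joint torques, N m; "tool_pos": TCP position; "ee_rot": TCP orientation; "force": force on the tool from outside, world axes, zero at the start; "torque": the same for the moment, N m; "opening": finger opening in m; "grip_force": force on a finger pad.
Only numpy, scipy, OpenCV 4.12 (cv2) and the standard library are available. Lean on these libraries where they do the work, as an engineer would, in place of code of your own. Each camera call takes 0.05 s, during which the arm holds its last target. There are 200 camera calls.

## Working session

There is one attempt and no reset: what is moved stays moved. The work goes in short steps, Python scripts to look and compute and a shell command to move; the robot and the scene stay as the last step left them, time stands still between calls to the robot, and variables do not carry over. Pictures are saved under pics/ and viewed, at most 10 in all, crops included, and the job is handed in when it is done.

```bash
ls; mkdir -p pics; python3 - <<'E'
from cell import r
import cv2,json,numpy as np
for n in ["scene","top"]:
    c=r.camera(n); cv2.imwrite(f"pics/{n}0.png",c["image"]); im=c.pop("image"); print(n,c)
    np.save(f"pics/{n}0.npy",im)
o=r.get_obs(); print(o)
E
```

```text
pics
scene {'fx': 403.2039554897269, 'fy': 403.2039554897269, 'cx': 278.307846522212, 'cy': 213.5159191152222, 'dist_coeffs': array([-0.06962513,  0.        ,  0.        ,  0.        ,  0.        ]), 'position': array([-0.13960541, -0.43633631,  0.8174926 ]), 'orientation': array([ 0.79513534, -0.46082147,  0.19804952, -0.34085152])}
top {'fx': 400.3978647373878, 'fy': 400.3978647373878, 'cx': 291.85774658622927, 'cy': 212.35364877115467, 'dist_coeffs': array([-0.00895777,  0.        ,  0.        ,  0.        ,  0.        ]), 'position': array([ 0.42140344, -0.08531002,  1.18925473]), 'orientation': array([-0.70263857,  0.70915317, -0.0383164 ,  0.04396219])}
{'time': 0.1, 'joint_pos': array([ 1.01290144e+00,  3.59446346e-01,  1.51128069e+00,  1.21953516e-05,
        1.27253668e+00, -1.15074197e-01]), 'dq': array([-5.09387956e-04, -3.25058664e-03, -1.24889657e-03, -7.13954780e-05,
       -2.94622848e-04,  1.29231424e-03]), 'joint_torque': array([-5.59229338e-04, -5.16362107e+01, -2.71404576e+01,  6.76941779e-02,
        2.77434709e-02, -2.06445463e-05]), 'tool_pos': array([0.25677867, 0.54164537, 0.24690223]), 'ee_rot': array([ 2.19607435e-01,  9.75587964e-01, -7.86754004e-04, -2.81369017e-04]), 'force': array([-0.26112618, -0.18587299,  0.00731168]), 'torque': array([0.0189217 , 0.02607095, 0.06716598]), 'grip_force': 0.0, 'opening': 0.0879463900591177}
```

View pics/top0.png

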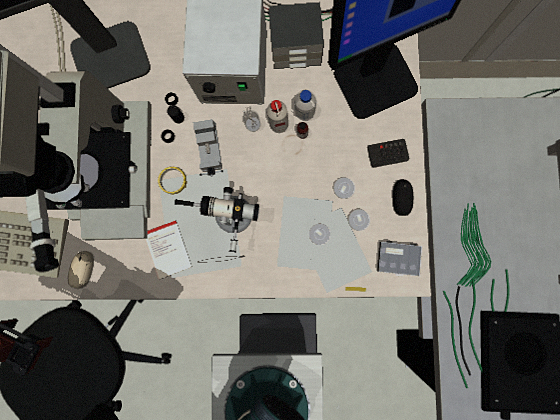

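View pics/scene0.png

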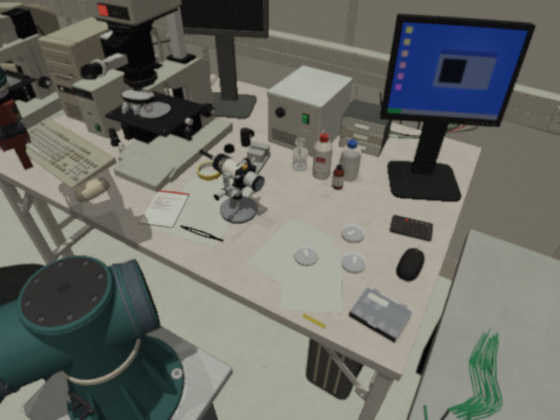

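The top view shows the lamp head at about (236,210), its handle at (185,202) and its pull knob at (234,245). Three pale discs could be the carrier: (319,233), (343,187) and (358,218). The robot's left is image left, so (319,233) is the candidate. I'll confirm that in an enlarged crop.

```bash
cat > h.py <<'E'
import numpy as np,cv2
from scipy.spatial.transform import Rotation as R
def K(c): return np.array([[c['fx'],0,c['cx']],[0,c['fy'],c['cy']],[0,0,1]])
def ray(c,px,z):
    u=cv2.undistortPoints(np.array([[px]],float),K(c),np.array(c['dist_coeffs']))[0,0]
    d=R.from_quat(c['orientation']).apply([u[0],u[1],1]); p=np.array(c['position'])
    return p+d*(z-p[2])/d[2]
def proj(c,P):
    q=R.from_quat(c['orientation']).inv().apply(np.atleast_2d(P)-c['position'])
    return cv2.projectPoints(q.astype(float),np.zeros(3),np.zeros(3),K(c),np.array(c['dist_coeffs']))[0][:,0]
E
python3 - <<'E'
from cell import r
from h import *
c=r.camera("top"); im=c['image']
cv2.imwrite("pics/crop1.png",cv2.resize(im[165:275,165:375],None,fx=3.8,fy=3.8,interpolation=cv2.INTER_CUBIC))
for p in [(319,233),(343,187),(358,218)]: print(p,ray(c,p,.014))
s=r.camera("scene")
for p in [(306,257),(353,233),(353,263)]: print(p,ray(s,p,.014))
cv2.imwrite("pics/crop2.png",cv2.resize(s['image'][140:280,190:390],None,fx=4,fy=4,interpolation=cv2.INTER_CUBIC))
E
```

```text
(319, 233) [ 0.49709408 -0.15567117  0.014     ]
(343, 187) [ 0.63334835 -0.22930325  0.014     ]
(358, 218) [ 0.54025095 -0.27128644  0.014     ]
(306, 257) [ 0.48728943 -0.16114677  0.014     ]
(353, 233) [ 0.62867004 -0.23470155  0.014     ]
(353, 263) [ 0.52921344 -0.27532409  0.014     ]
```

View pics/crop1.png

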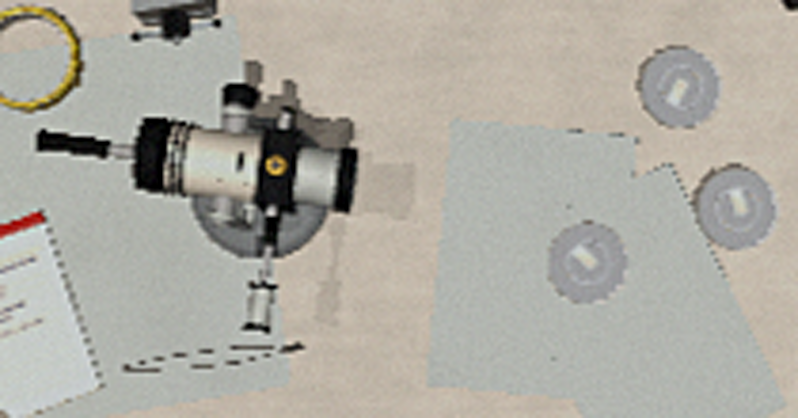

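View pics/crop2.png

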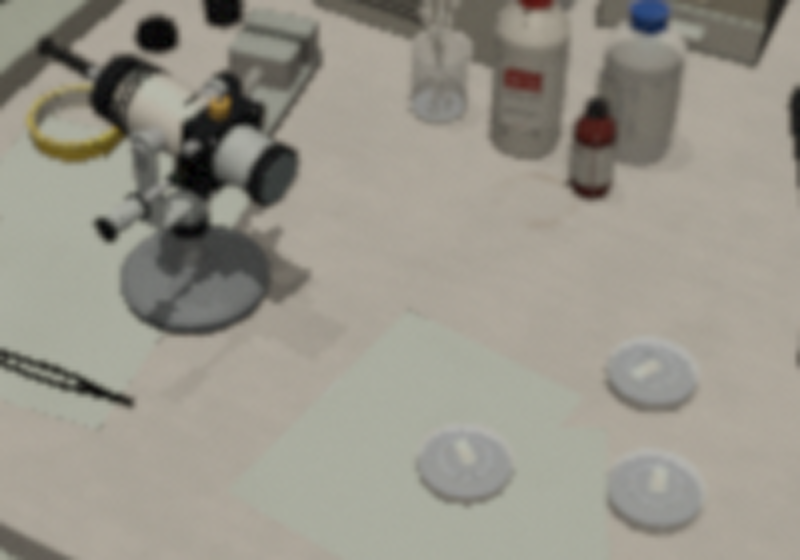

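The crop confirms the three look-alike discs. The one at top-view pixel (319.5,234) is farthest to the robot's left (y ≈ -0.156, against -0.23 and -0.27), so that is the carrier. Next I fit the lamp's pose from points in both views.

```bash
cat > fit.py <<'E'
from h import *
from scipy.optimize import least_squares
def head(p):  # x,y,swivel(world yaw),tilt
    return np.array([p[0],p[1],.150]),R.from_euler('ZY',[p[2],p[3]])
def fit(obs,p0):
    # obs: list of (cam, px, function p->world point)
    f=lambda p: np.concatenate([(proj(c,g(p))[0]-px) for c,px,g in obs])
    return least_squares(f,p0,loss='soft_l1')
def hp(v,slide=False):
    def g(p):
        o,A=head(p); w=np.array(v,float)
        if slide: w=w+[0,-p[4],0]
        return o+A.apply(w)
    return g
foot=lambda z:(lambda p:np.array([p[0],p[1],z]))
def aim(b,T): # world yaw, tilt for pivot b to target T
    d=np.array(T)-b; return np.arctan2(d[1],d[0]),np.arctan2(-d[2],np.hypot(d[0],d[1]))
E
python3 - <<'E'
from cell import r
from fit import *
t=r.camera("top"); s=r.camera("scene")
C1=lambda x,y:((np.array([x,y])+.5)/3.8-.5+[165,165]); C2=lambda x,y:((np.array([x,y])+.5)/4-.5+[190,140])
obs=[(t,C1(277,165),hp([35,0,37] and [.035,0,.037])),(t,C1(37,140),hp([-.132,0,0])),(t,C1(259,306),hp([.035,-.071,0],1)),(t,C1(356,180),hp([.087,0,0])),
(s,C2(220,100),hp([.035,0,.037])),(s,C2(45,47),hp([-.132,0,0])),(s,C2(124,218),hp([.035,-.071,0],1)),(s,C2(278,176),hp([.087,0,0])),(s,C2(195,277),foot(.012)),(t,C1(260,190),foot(.012))]
a=fit(obs,[.57,.06,-1.6,0,.01]); print(a.x.round(4)); print(a.fun.reshape(-1,2).round(1))
c1=ray(t,C1(587.5,261.5),.014); c2=ray(s,C2(465,457),.014); print(c1,c2)
T=(c1+c2)/2
b=head(a.x)[0]; print("aim",aim(b,T), np.linalg.norm(T-b))
print("grip",hp([-.104,0,0])(a.x),"knob",hp([.035,-.071,0],1)(a.x))
E
```

```text
[ 0.5567  0.0974 -1.7079  0.0485  0.0223]
[[-0.5 -0.2]
 [ 0.5 -0.3]
 [ 0.4 -0.2]
 [-0.3  0.2]
 [-0.3  0.7]
 [-0.6  0.4]
 [-0.3  0.2]
 [ 0.5  0.9]
 [-0.2 -0.7]
 [ 0.1 -0.9]]
[ 0.4957733  -0.15634438  0.014     ] [ 0.49665649 -0.15601044  0.014     ]
aim (np.float64(-1.8048078713188676), np.float64(0.4808766311950409)) 0.2940180945753091
grip [0.57086276 0.20029323 0.15504414] knob [0.45947041 0.075515   0.14830245]
```

The fit residuals are under 1 px. It gives the pivot at (0.557, 0.097), tilt 0.05 and travel about 0.022. The carrier is at (0.496, -0.156), and both cameras agree to 1 mm. Now I turn the tool and move toward the handle.

```bash
cat > go.py <<'E'
import sys; from cell import r; from h import *
x,y,z,yaw=map(float,sys.argv[1:5]); o=r.get_obs(); A=R.from_quat(o['ee_rot'])
ya=A.as_matrix()[:,1]; cur=np.arctan2(ya[1],ya[0]); d=(yaw-cur+np.pi/2)%np.pi-np.pi/2
# shift expressed in current axes, and in the axes after the turn
v=np.array([x,y,z])-o['tool_pos']
print('turn',round(-d,4),'before-turn axes',A.inv().apply(v).round(4),'after-turn axes',(A*R.from_euler('z',-d)).inv().apply(v).round(4),'j6',o['joint_pos'][5].round(3),'j1',o['joint_pos'][0].round(3))
E
echo '[[[0.088, 0, 0, -0.005, 0.125], [0.088, 0, 0, -0.005, 0.125], [0.088, 0, 0, -0.005, 0.125], [0.088, 0, 0, -0.005, 0.125], [0.088, 0, 0, -0.005, 0.125], [0.088, 0, 0, -0.005, 0.125], [0.088, 0, 0, 0, 0.125], [0.088, 0, 0, 0, 0.125]]]' > next.json && python3 -m inch next.json 10
echo '[[[0.088, 0, 0, 0, 0.125], [0.088, 0, 0, 0, 0.125], [0.088, 0, 0, 0, 0.015], [0.088, 0, 0, 0, 0]]]' > next.json && python3 -m inch next.json
python3 go.py .36 .22 .28 -0.137
```

```text
time: 0.97
tool_pos: [0.2571, 0.5423, 0.278]
ee_rot: [0.663, 0.749, 0.0, -0.0]
force: [-0.2, 0.8, -0.3]
opening: 0.0878
grip_force: 0.0
time: 1.3
tool_pos: [0.257, 0.542, 0.2776]
ee_rot: [0.753, 0.658, -0.0, 0.0]
force: [0.4, -0.4, 0.5]
opening: 0.0879
grip_force: 0.0
turn 0.0025 before-turn axes [-0.3053  0.1452 -0.0024] after-turn axes [-0.305   0.146  -0.0024] j6 1.147 j1 1.013
```

```bash
echo '[[[0.088, -0.037, 0.0175, 0, 0], [0.088, -0.037, 0.0175, 0, 0], [0.088, -0.037, 0.0175, 0, 0], [0.088, -0.037, 0.0175, 0, 0], [0.088, -0.037, 0.0175, 0, 0], [0.088, -0.037, 0.0175, 0, 0], [0.088, -0.037, 0.0175, 0, 0], [0.088, -0.037, 0.0175, 0, 0]]]' > next.json && python3 -m inch next.json
echo '[[[0.088, -0.008, 0.03, 0, 0], [0.088, 0.002, 0.035, 0.005, 0], [0.088, 0.002, 0.035, 0.005, 0], [0.088, 0.002, 0.035, 0.005, 0], [0.088, 0.002, 0.035, 0.005, 0], [0.088, 0, 0, 0, 0], [0.088, 0, 0, 0, 0]]]' > next.json && python3 -m inch next.json
python3 go.py .571 .2003 .161 -0.137
```

```text
time: 1.97
tool_pos: [0.3554, 0.228, 0.2779]
ee_rot: [0.752, 0.659, 0.0, 0.0]
force: [0.3, -0.3, -0.1]
opening: 0.0877
grip_force: 0.0
time: 2.55
tool_pos: [0.5251, 0.2061, 0.2568]
ee_rot: [0.753, 0.658, -0.0, -0.0]
force: [-0.5, 0.6, -0.0]
opening: 0.0877
grip_force: 0.0
turn 0.0015 before-turn axes [0.0005 0.0464 0.0958] after-turn axes [0.0006 0.0464 0.0958] j6 0.387 j1 0.252
```

```bash
echo '[[[0.088, 0.0003, 0.0232, 0, 0], [0.088, 0.0003, 0.0232, 0, 0], [0.088, 0, 0, 0.03, 0], [0.07, 0, 0, 0.03, 0], [0.05, 0, 0, 0.025, 0], [0.04, 0, 0, 0.011, 0], [0.04, 0, 0, 0, 0]]]' > next.json && python3 -m inch next.json
python3 - <<'E'
from cell import r; import cv2
c=r.camera("wrist"); cv2.imwrite("pics/w1.png",c["image"])
print(c['position'],c['orientation'])
E
python3 go.py .571 .2003 .161 -0.137
```

```text
time: 3.13
tool_pos: [0.5666, 0.2006, 0.1593]
ee_rot: [0.753, 0.658, -0.003, -0.001]
force: [0.1, -1.0, 0.4]
opening: 0.0646
grip_force: 0.0
[0.57843502 0.27681584 0.29582275] [ 0.98786833 -0.06711935 -0.01206696  0.13951895]
turn 0.0016 before-turn axes [-0.0002  0.0029  0.0001] after-turn axes [-0.0002  0.0029  0.0001] j6 0.361 j1 0.225
```

View pics/w1.png

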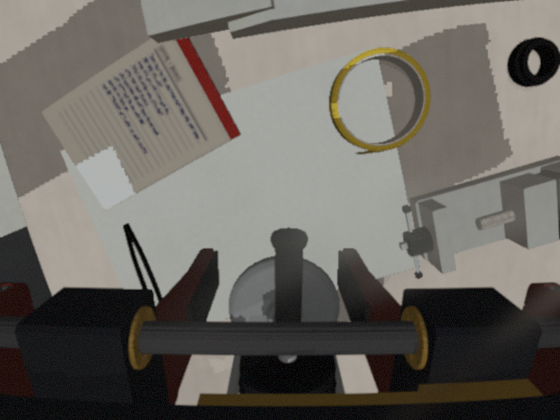

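The wrist view shows the handle's end cap at (290,240) and the rod running between the fingers, roughly centred at column 288. I close on it.

```bash
echo '[[[0.03, 0, 0.001, 0, 0], [0.0, 0, 0, 0, 0], [0.0, 0, 0, 0, 0], [0.0, 0, 0, 0, 0], [0.0, 0, 0, 0, 0], [0.0, 0, 0, 0, 0], [0.0, 0, 0, 0, 0], [0.0, 0, 0, 0, 0]]]' > next.json && python3 -m inch next.json 20
python3 - <<'E'
from cell import r
from fit import *
b=np.array([.5567,.0974,.150]); T=[.4962,-.1562,.014]; a=aim(b,T)
o=r.get_obs(); p=o['tool_pos']+[0,0,-.006]; A=R.from_quat(o['ee_rot'])
v=b-p; yaw0=np.arctan2(v[1],v[0]); L=np.linalg.norm(v); t0=np.arcsin((p[2]-.15)/L)
print("L",L,"yaw0",yaw0,"tilt0",t0,"aim",a)
N=8; last=p; tw=0
for i in range(1,N+1):
    y=yaw0+(a[0]-yaw0)*i/N; t=t0+(a[1]-t0)*i/N
    q=b-L*R.from_euler('ZY',[y,t]).apply([1,0,0])
    Ai=A*R.from_euler('z',-(y-yaw0)*(i-1)/max(i,1)); print(Ai.inv().apply(q-last).round(4), round(-(a[0]-yaw0)/N,4)); last=q
print("final tcp",last+[0,0,.006])
E
```

```text
time: 3.85
tool_pos: [0.5714, 0.2006, 0.1619]
ee_rot: [0.754, 0.657, 0.0, 0.0]
force: [2.3, -0.4, 1.0]
opening: 0.0126
grip_force: 20.0
L 0.10442247707968194 yaw0 -1.71206779304082 tilt0 0.056155436602233606 aim (np.float64(-1.8049837072756691), np.float64(0.4808085379498301))
[-0.0005  0.0012 -0.0055] 0.0116
[-0.0008  0.0012 -0.0055] 0.0116
[-0.0011  0.0012 -0.0054] 0.0116
[-0.0013  0.0012 -0.0054] 0.0116
[-0.0016  0.0012 -0.0053] 0.0116
[-0.0019  0.0011 -0.0052] 0.0116
[-0.0022  0.0011 -0.0051] 0.0116
[-0.0024  0.0011 -0.005 ] 0.0116
final tcp [0.57818417 0.18745597 0.204295  ]
```

```bash
echo '[[[0, -0.0005, 0.0012, -0.0055, 0.0116], [0, -0.0008, 0.0012, -0.0055, 0.0116], [0, -0.0011, 0.0012, -0.0054, 0.0116], [0, -0.0013, 0.0012, -0.0054, 0.0116], [0, -0.0016, 0.0012, -0.0053, 0.0116], [0, -0.0019, 0.0011, -0.0052, 0.0116], [0, -0.0022, 0.0011, -0.0051, 0.0116], [0, -0.0024, 0.0011, -0.005, 0.0116]]]' > next.json && python3 -m inch next.json
echo '[[[0, 0, 0, 0, 0], [0, 0, 0, 0, 0]]]' > next.json && python3 -m inch next.json
python3 - <<'E'
from cell import r
from h import *
for n,(y0,y1,x0,x1) in {"top":(165,275,165,375),"scene":(140,280,190,390)}.items():
    c=r.camera(n); cv2.imwrite(f"pics/{n}1.png",cv2.resize(c['image'][y0:y1,x0:x1],None,fx=3.8,fy=3.8,interpolation=cv2.INTER_CUBIC))
E
```

```text
time: 4.52
tool_pos: [0.5745, 0.1872, 0.2032]
ee_rot: [0.784, 0.621, -0.003, -0.002]
force: [-6.0, 1.3, -6.0]
opening: 0.0129
grip_force: 20.0
time: 4.68
tool_pos: [0.575, 0.1867, 0.204]
ee_rot: [0.784, 0.621, -0.003, -0.001]
force: [-6.6, -1.7, 0.4]
opening: 0.0123
grip_force: 19.9
```

View pics/scene1.png

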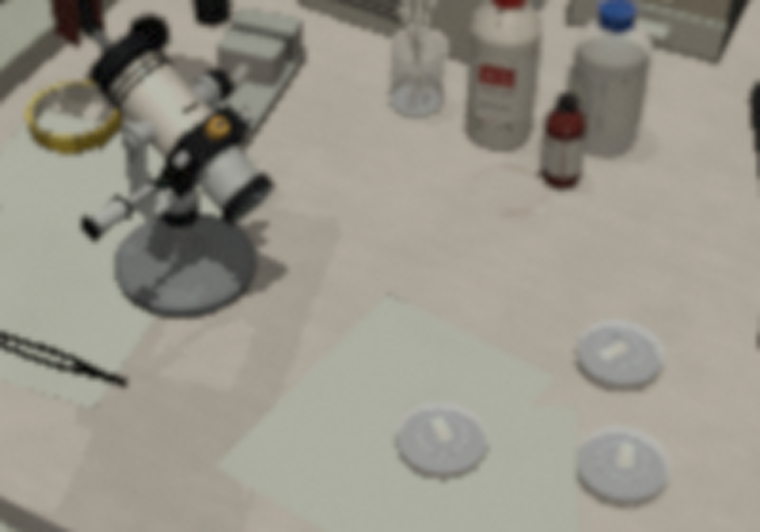

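View pics/top1.png

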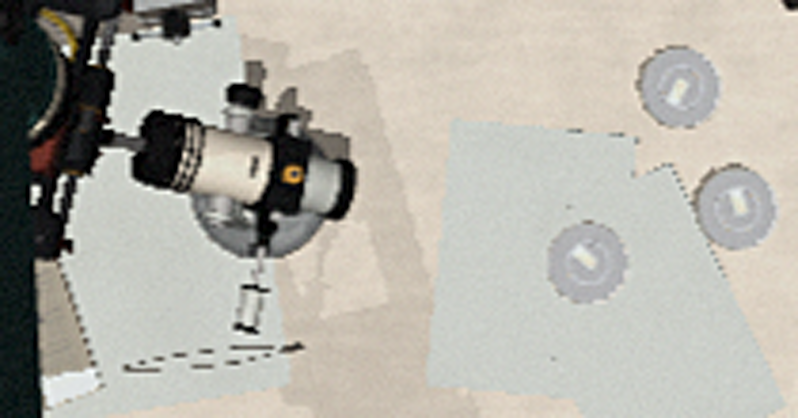

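```bash
cat > f2.py <<'E'
from cell import r
from fit import *
import json,sys
D=json.loads(sys.argv[1]) # [cam, x,y, kind]
cams={n:r.camera(n) for n in ("top","scene")}
V={"screw":([.035,0,.037],0),"lens":([.087,0,0],0),"knob":([.035,-.071,0],1)}
obs=[(cams[n],(np.array([x,y])+.5)/3.8-.5+([165,165] if n=="top" else [190,140]),hp(*V[k])) for n,x,y,k in D]
b=[.5567,.0974]
g=lambda q: np.concatenate([(proj(c,h([*b,*q]))[0]-px) for c,px,h in obs])
a=least_squares(g,[-1.8,.45,.022],loss='soft_l1'); print(a.x.round(4)); print(a.fun.reshape(-1,2).round(1))
p=[*b,*a.x]; o,A=head(p); print("carrier in beam frame",A.inv().apply(np.array([.4962,-.1562,.014])-o).round(4)); print("knob",hp([.035,-.071,0],1)(p).round(4))
E
python3 f2.py '[["top",293,173,"screw"],["top",346,191,"lens"],["top",252.5,308,"knob"],["scene",218,124,"screw"],["scene",254,194,"lens"],["scene",109,218,"knob"]]'
```

```text
[-1.7586  0.4102  0.0228]
[[-0.2 -0.1]
 [ 0.5 -0.3]
 [-0.1 -0.2]
 [-0.1 -0.4]
 [ 0.4  2.3]
 [-0.2  0.1]]
carrier in beam frame [ 0.2931 -0.0121 -0.0209]
knob [0.4586 0.0834 0.136 ]
```

The two tilt estimates differ: about 0.48 from the tool pose and 0.41 from the cameras. The swivel is about 0.04 rad short because the arm lagged against friction. I add that swivel, release, and back off to measure the tilt with the wrist camera up close.

```bash
echo '[[[0, 0, 0.0018, 0, 0.006], [0, 0, 0.0018, 0, 0], [0, 0, 0, 0, 0], [0, 0, 0, 0, 0]]]' > next.json && python3 -m inch next.json
echo '[[[0.06, 0, 0, 0, 0], [0.06, 0, 0, 0, 0], [0.06, 0, 0, 0, 0], [0.07, 0, 0, -0.03, 0], [0.088, 0.0, 0, -0.04, 0], [0.088, 0.03, 0, -0.04, 0], [0.088, 0.03, 0, 0, 0], [0.088, 0, 0, 0, 0]]]' > next.json && python3 -m inch next.json
python3 - <<'E'
from cell import r; from h import *
c=r.camera("wrist"); cv2.imwrite("pics/w2.png",c["image"])
b=np.array([.5567,.0974,.15])
from fit import *
for t in (.41,.48):
    p=[.5567,.0974,-1.8,t,.0225]
    print(t,[proj(c,hp(v)(p))[0].round(0) for v in ([-.132,0,0],[.035,0,.037],[.087,0,0],[-.062,0,.0265])])
E
```

```text
time: 5.22
tool_pos: [0.5783, 0.1861, 0.2039]
ee_rot: [0.786, 0.619, -0.003, -0.001]
force: [-7.4, 0.2, -0.3]
opening: 0.0123
grip_force: 20.0
time: 5.88
tool_pos: [0.5972, 0.2445, 0.3112]
ee_rot: [0.785, 0.62, 0.005, 0.001]
force: [0.5, -0.4, 0.5]
opening: 0.0621
grip_force: 0.0
0.41 [array([269., 261.]), array([272., 393.]), array([273., 380.]), array([270., 337.])]
0.48 [array([269., 270.]), array([272., 391.]), array([273., 375.]), array([270., 342.])]
```

View pics/w2.png

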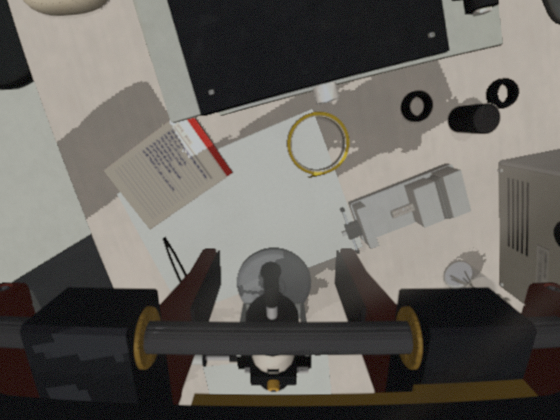

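The wrist view shows the end cap at about (271,270) and the brass screw at (273,385). I enlarge this region to measure the tilt.

```bash
python3 - <<'E'
import cv2
im=cv2.imread("pics/w2.png")[245:405,190:360]
im=cv2.convertScaleAbs(im,alpha=1.6,beta=20)
a=cv2.resize(im,(640,600),interpolation=cv2.INTER_CUBIC)
cv2.imwrite("pics/w2c.png",a)
E
```

```text
(no output)
```

View pics/w2c.png

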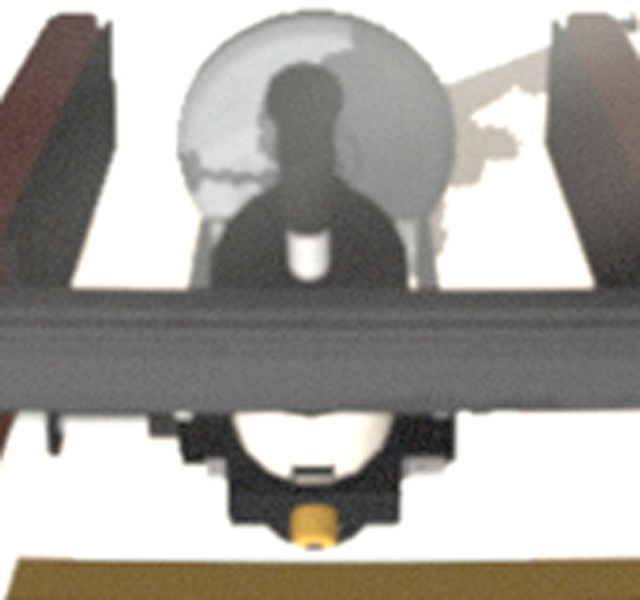

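```bash
python3 - <<'E'
from cell import r; from fit import *
c=r.camera("wrist")
th=np.linspace(0,2*np.pi,180)
def circ(p,x,rad): 
    o,A=head(p); return proj(c,o+A.apply(np.c_[0*th+x,rad*np.cos(th),rad*np.sin(th)]))
px=lambda u,v:(u/3.765+190-.4,v/3.75+245-.4)
fo=proj(c,np.c_[.5567+.056*np.cos(th),.0974+.056*np.sin(th),0*th+.012])
print("foot pred: minv,minu,maxu",fo[:,1].min(),fo[:,0].min(),fo[:,0].max()," obs",px(178,10),px(455,10))
for t in (.35,.4,.45,.5,.55):
    p=[.5567,.0974,-1.8,t]
    a=circ(p,-.132,.0085);b=circ(p,-.062,.0265); s=proj(c,hp([.035,0,.037])(p))[0]
    print(t,"cap minv %.1f width %.1f u %.1f | rear minv %.1f width %.1f u %.1f| screw %.1f %.1f"%(a[:,1].min(),np.ptp(a[:,0]),a[:,0].mean(),b[:,1].min(),np.ptp(b[:,0]),b[:,0].mean(),*s))
print("obs cap",px(303,62),82/3.765,"rear",px(310,175),190/3.765,"screw",px(315,540))
E
```

```text
foot pred: minv,minu,maxu 247.61084495908102 235.9369101252914 311.76305887396046  obs (236.87755644090305, 247.26666666666665) (310.4499335989376, 247.26666666666665)
0.35 cap minv 245.3 width 20.5 u 270.9 | rear minv 285.5 width 55.4 u 272.2| screw 273.2 392.6
0.4 cap minv 250.3 width 20.9 u 270.8 | rear minv 287.0 width 55.8 u 272.2| screw 273.3 391.7
0.45 cap minv 255.8 width 21.3 u 270.7 | rear minv 288.6 width 56.2 u 272.2| screw 273.3 390.7
0.5 cap minv 261.9 width 21.7 u 270.6 | rear minv 290.5 width 56.6 u 272.2| screw 273.3 389.6
0.55 cap minv 268.4 width 22.1 u 270.6 | rear minv 292.5 width 57.0 u 272.2| screw 273.3 388.4
obs cap (270.0780876494024, 261.1333333333334) 21.779548472775563 rear (271.93731739707835, 291.2666666666667) 50.46480743691899 screw (273.26533864541835, 388.6)
```

The foot disc matches its prediction to under 1 px, so camera bias is negligible here. The cap rim gives a tilt of about 0.49 and a swivel of about -1.80, against an aim of 0.481 and -1.805. That agrees with the tool-pose estimate, so the lamp is aimed to about 3 mm. Next is the knob.

```bash
echo '[[[0.088, 0, 0, 0, 0.125], [0.088, 0, 0, 0, 0.125], [0.088, 0, 0, 0, 0.125], [0.088, 0, 0, 0, 0.125], [0.088, 0, 0, 0, 0.125], [0.088, 0, 0, 0, 0.125], [0.088, 0, 0, 0, 0.125], [0.088, 0, 0, 0, 0.125]]]' > next.json && python3 -m inch next.json
echo '[[[0.088, 0, 0, 0, 0.125], [0.088, 0, 0, 0, 0.125], [0.088, 0, 0, 0, 0.125], [0.088, 0, 0, 0, 0.125], [0.088, 0, 0, 0, 0.068], [0.088, 0, 0, 0, 0], [0.088, 0, 0, 0, 0]]]' > next.json && python3 -m inch next.json
python3 - <<'E'
from fit import *
print(hp([.035,-.071,0],1)([.5567,.0974,-1.802,.487,.0225]))
E
python3 go.py .4583 .0890 .2 -1.802
```

```text
time: 6.65
tool_pos: [0.5935, 0.2387, 0.3063]
ee_rot: [0.987, 0.163, -0.001, 0.0]
force: [1.1, 0.1, -0.5]
opening: 0.0877
grip_force: 0.0
time: 7.23
tool_pos: [0.5936, 0.2391, 0.3066]
ee_rot: [0.993, -0.115, -0.001, 0.001]
force: [0.2, -0.2, -0.0]
opening: 0.0878
grip_force: 0.0
[0.45860011 0.08871757 0.13362081]
turn -0.0003 before-turn axes [-0.0972  0.177   0.1069] after-turn axes [-0.0972  0.177   0.1069] j6 2.078 j1 0.275
```

```bash
echo '[[[0.088, -0.0162, 0.0295, 0, 0], [0.088, -0.0162, 0.0295, 0, 0], [0.088, -0.0162, 0.0295, 0, 0], [0.088, -0.0162, 0.0295, 0, 0], [0.088, -0.0162, 0.0295, 0, 0], [0.088, -0.0162, 0.0295, 0, 0], [0.088, 0, 0, 0.05, 0], [0.088, 0, 0, 0, 0]]]' > next.json && python3 -m inch next.json
python3 - <<'E'
from cell import r; from fit import *
c=r.camera("wrist"); cv2.imwrite("pics/w3.png",c["image"]); p=[.5567,.0974,-1.802,.487,.0225]
th=np.linspace(0,2*np.pi,90)
for k in (-.013,.013):
    q=proj(c,np.array([hp([.035+.0105*np.cos(a),-.071+k,.0105*np.sin(a)],1)(p) for a in th])); print(k,q.min(0).round(1),q.max(0).round(1))
print(proj(c,hp([.035,0,.037])(p)), r.get_obs()['tool_pos'])
E
```

```text
time: 7.9
tool_pos: [0.4537, 0.0888, 0.2615]
ee_rot: [0.993, -0.116, -0.004, 0.001]
force: [-0.6, 0.7, -0.3]
opening: 0.0879
grip_force: 0.0
-0.013 [265.8 220.6] [290.4 228.1]
0.013 [265.3 191.7] [290.7 197.2]
[[303.61307046  87.81579603]] [0.45546393 0.08950246 0.26352481]
```

View pics/w3.png

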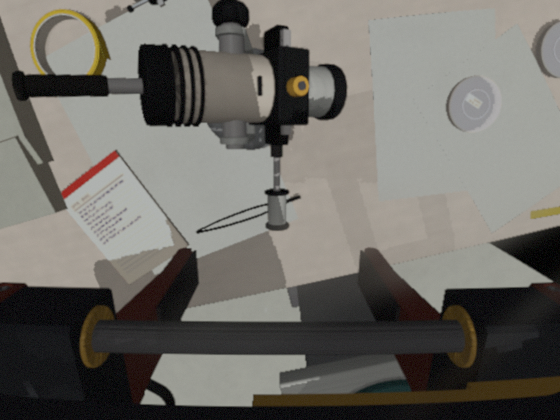

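```bash
python3 - <<'E'
from cell import r; from fit import *
c=r.camera("wrist"); cv2.imwrite("pics/w4.png",c["image"]); g0=cv2.imread("pics/w3.png")
print("pic shift",cv2.phaseCorrelate(np.float32(cv2.cvtColor(g0[:240],6)),np.float32(cv2.cvtColor(c['image'][:240],6))))
th=np.linspace(0,2*np.pi,180)
def circ(p,x,rad):
    o,A=head(p); return proj(c,o+A.apply(np.c_[0*th+x,rad*np.cos(th),rad*np.sin(th)]))
for t in (.4,.45,.5,.55):
    p=[.5567,.0974,-1.802,t,.0225]
    a=circ(p,-.132,.0085);l=circ(p,.087,.0225)
    print(t,"cap minu %.1f v %.1f | lens maxu %.1f v %.1f"%(a[:,0].min(),a[:,1].mean(),l[:,0].max(),l[:,1].mean()),"screw",proj(c,hp([.035,0,.037])(p))[0].round(1),"knob",proj(c,hp([.035,-.071,0],1)(p))[0].round(1))
print("carrier",proj(c,[.4962,-.1562,.014]), "obs approx 474,104")
E
python3 go.py .4586 .0887 .1396 -1.802
```

```text
pic shift ((1.8160917084334756, 1.6265238011236534), 0.8896736862482848)
0.4 cap minu 21.4 v 91.8 | lens maxu 354.8 v 95.8 screw [303.2  90.1] knob [281.1 211.6]
0.45 cap minu 18.9 v 90.9 | lens maxu 352.5 v 96.1 screw [304.4  90.4] knob [280.2 211.1]
0.5 cap minu 16.8 v 89.9 | lens maxu 350.0 v 96.4 screw [305.4  90.7] knob [279.2 210.6]
0.55 cap minu 15.3 v 88.8 | lens maxu 347.4 v 96.8 screw [306.1  91. ] knob [278.2 210.1]
carrier [[476.09279624 106.02273777]] obs approx 474,104
turn -0.0012 before-turn axes [0.0017 0.001  0.1256] after-turn axes [0.0017 0.001  0.1256] j6 1.849 j1 0.046
```

```bash
python3 - <<'E'
from cell import r; from fit import *
c=r.camera("wrist")
th=np.linspace(0,2*np.pi,180)
def circ(p,x,rad):
    o,A=head(p); return proj(c,o+A.apply(np.c_[0*th+x,rad*np.cos(th),rad*np.sin(th)]))
def f(p):
    a=circ(p,-.132,.0085);l=circ(p,.087,.0225)
    s=proj(c,hp([.035,0,.037])(p))[0]; k=proj(c,hp([.035,-.071,0],1)(p))[0]
    return np.array([a[:,0].min()-14.8,a[:,1].mean()-87.6,l[:,0].max()-348.8,l[:,1].mean()-92.6,(s[0]-300)/2,s[1]-87.6,k[0]-278.8,k[1]-210.7,(p[0]-.5567)/.0015,(p[1]-.0974)/.0015])
a=least_squares(f,[.5567,.0974,-1.8,.48,.0225]); p=a.x; print(p.round(4),a.fun.round(1))
o,A=head(p); print(A.inv().apply(np.array([.4962,-.1562,.014])-o).round(4)); print("knob",hp([.035,-.071,0],1)(p).round(4))
E
```

```text
[ 0.5616  0.0994 -1.7943  0.489   0.0251] [ 1.6  0.5 -0.9  0.9  1.1 -0.4 -0.7  0.   3.3  1.3]
[ 0.2967 -0.0071  0.0038]
knob [0.461  0.0906 0.1336]
```

The knob sits where predicted to within 1 px, and the fits put the aim error at 7 mm or less. I descend around the knob and close gently.

```bash
echo '[[[0.088, 0.0017, 0, 0.0, 0], [0.08, 0, 0, 0.03, 0], [0.07, 0, 0, 0.03, 0], [0.06, 0, 0, 0.03, 0], [0.05, 0, 0, 0.02, 0], [0.04, 0, 0, 0.0156, 0], [0.03, 0, 0, 0, 0], [0.03, 0, 0, 0, 0]]]' > next.json && python3 -m inch next.json 10
python3 go.py .4586 .0890 .1396 -1.802
```

```text
time: 8.72
tool_pos: [0.4613, 0.0904, 0.1404]
ee_rot: [0.993, -0.116, -0.0, 0.0]
force: [-0.5, 0.6, 1.0]
opening: 0.0446
grip_force: 0.0
turn -0.0007 before-turn axes [-0.0023  0.0019  0.0008] after-turn axes [-0.0023  0.0019  0.0008] j6 1.849 j1 0.046
```

```bash
echo '[[[0.03, -0.001, 0.0005, 0, 0], [0.03, 0, 0, 0, 0], [0.0, 0, 0, 0, 0], [0.0, 0, 0, 0, 0], [0.0, 0, 0, 0, 0], [0.0, 0, 0, 0, 0], [0.0, 0, 0, 0, 0], [0.0, 0, 0, 0, 0]]]' > next.json && python3 -m inch next.json 12
echo '[[[0.0, 0, 0, 0, 0], [0.0, 0, 0, 0, 0]]]' > next.json && python3 -m inch next.json
python3 - <<'E'
from cell import r; import cv2
c=r.camera("wrist"); cv2.imwrite("pics/w5.png",c["image"])
E
```

```text
time: 9.38
tool_pos: [0.4595, 0.0889, 0.1407]
ee_rot: [0.993, -0.116, 0.0, 0.001]
force: [-1.2, -5.7, 4.4]
opening: 0.0156
grip_force: 12.0
time: 9.55
tool_pos: [0.4595, 0.0889, 0.1406]
ee_rot: [0.993, -0.116, 0.0, 0.001]
force: [-0.3, -5.7, 4.9]
opening: 0.0154
grip_force: 12.0
```

The knob is gripped at an opening of 15.4 mm. Its position matches the first estimate, and the push on it is below swivel friction. I ease the side load and draw the slide out in steps, watching the pull force.

```bash
cat > st.py <<'E'
from cell import r; from h import *
o=r.get_obs(); A=R.from_quat(o['ee_rot']); p=o['tool_pos']-[.4595,.0889,.1406]
print("tool-frame disp",A.inv().apply(p).round(4),"tool-frame force",A.inv().apply(o['force']).round(1),"grip",round(o['grip_force'],1),"t",round(o['time'],2))
E
python3 st.py
echo '[[[0, 0, 0.001, -0.001, 0], [0, -0.002, 0, 0, 0], [0, -0.002, 0, 0, 0], [0, -0.002, 0, 0, 0], [0, 0, 0, 0, 0], [0, 0, 0, 0, 0]]]' > next.json && python3 -m inch next.json 18 >/dev/null; python3 st.py
echo '[[[0, -0.002, 0, 0, 0], [0, 0, 0, 0, 0], [0, 0, 0, 0, 0]]]' > next.json && python3 -m inch next.json >/dev/null; python3 st.py
echo '[[[0, -0.001, 0, 0, 0], [0, 0, 0, 0, 0], [0, 0, 0, 0, 0]]]' > next.json && python3 -m inch next.json >/dev/null; python3 st.py
```

```text
tool-frame disp [ 0. -0. -0.] tool-frame force [-0.   5.6 -4.7] grip 12.0 t 9.6
tool-frame disp [-0.0062  0.0002 -0.0006] tool-frame force [3.2 1.8 1.8] grip 18.0 t 10.1
tool-frame disp [-0.0088  0.0003 -0.0005] tool-frame force [1.7 1.4 0.2] grip 18.0 t 10.35
tool-frame disp [-0.0097  0.0003 -0.0005] tool-frame force [1.2 1.2 0.7] grip 18.0 t 10.6
```

```bash
for i in 1; do :; done
echo '[[[0, -0.001, 0, 0, 0], [0, 0, 0, 0, 0], [0, 0, 0, 0, 0]]]' > next.json && python3 -m inch next.json >/dev/null; python3 st.py
echo '[[[0, -0.001, 0, 0, 0], [0, 0, 0, 0, 0], [0, 0, 0, 0, 0]]]' > next.json && python3 -m inch next.json >/dev/null; python3 st.py
echo '[[[0, -0.001, 0, 0, 0], [0, 0, 0, 0, 0], [0, 0, 0, 0, 0]]]' > next.json && python3 -m inch next.json >/dev/null; python3 st.py
echo '[[[0, -0.001, 0, 0, 0], [0, 0, 0, 0, 0], [0, 0, 0, 0, 0]]]' > next.json && python3 -m inch next.json >/dev/null; python3 st.py
```

```text
tool-frame disp [-0.0116  0.0003 -0.0003] tool-frame force [-1.2 -0.4 -1.2] grip 18.0 t 10.85
tool-frame disp [-0.0126  0.0004 -0.0003] tool-frame force [-2.2  0.1 -1.7] grip 18.0 t 11.1
tool-frame disp [-0.0128  0.0003 -0.0004] tool-frame force [-2.2 -0.3 -1.5] grip 18.0 t 11.35
tool-frame disp [-0.0132  0.0003 -0.0006] tool-frame force [0.7 1.  0.8] grip 18.0 t 11.6
```

The ball pulled the slide outward (the force went negative), and the motion then stopped at about 13 mm. I give one small probing tug to confirm it is held, then check the aim numerically.

```bash

echo '[[[0, -0.0015, 0, 0, 0], [0, 0, 0, 0, 0], [0, 0, 0, 0, 0]]]' > next.json && python3 -m inch next.json >/dev/null; python3 st.py
echo '[[[0, 0.001, 0, 0, 0], [0, 0, 0, 0, 0], [0, 0, 0, 0, 0], [0, 0, 0, 0, 0]]]' > next.json && python3 -m inch next.json ; python3 st.py
python3 - <<'E'
from cell import r; import numpy as np,cv2
from fit import *
for n,sl in (("top",np.s_[165:275,165:375]),("scene",np.s_[140:280,190:390])):
    c=r.camera(n); cv2.imwrite(f"pics/{n}2.png",c['image'])
# knob position implied travel with fitted pose
o=r.get_obs(); k=o['tool_pos']-[0,0,.006]
for yaw in (-1.80,-1.795):
    q=head([.5567,.0974,yaw,.487])[1].inv().apply(k-[.5567,.0974,.15]); print(yaw,q.round(4))
E
```

```text
tool-frame disp [-0.0137  0.0003 -0.0008] tool-frame force [5.2 1.8 2.9] grip 18.0 t 11.85
time: 12.18
tool_pos: [0.4462, 0.0918, 0.1412]
ee_rot: [0.993, -0.116, 0.0, 0.0]
force: [3.2, -2.9, -1.6]
opening: 0.0155
grip_force: 18.0
tool-frame disp [-0.0136  0.0003 -0.0006] tool-frame force [3.8 2.1 1.6] grip 18.0 t 12.18
-1.8 [ 0.034  -0.1064  0.0013]
-1.795 [ 0.0335 -0.1065  0.001 ]
```

```bash
echo '[[[0, 0.001, 0, 0, 0], [0, 0, 0, 0, 0], [0, 0, 0, 0, 0], [0, 0, 0, 0, 0]]]' > next.json && python3 -m inch next.json >/dev/null; python3 st.py
python3 -c "
from cell import r; print(r.finish_job())"
```

```text
tool-frame disp [-0.0135  0.0003 -0.0004] tool-frame force [ 1.5  0.1 -0.3] grip 18.0 t 12.62
the job is handed in; nothing more can be done
None
```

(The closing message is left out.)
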